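Clip the wrist rest onto the bench post

TASK

Clip the wooden wrist rest onto the steel bench post: slide it over the table, without lifting or tipping it, and push it squarely onto the post until its two sprung jaws ride open, snap shut behind the post and the post is fully home against the rest. Leave the mug, the tin and the beaker where they stand.

Things in the scene. Friction and masses are not known exactly. Their poses are not given: they have to be found in the camera images.
- wrist_rest: Loose wooden block, 0.6 kg (varies by a third; friction on the table about 0.6), lying flat. 70 mm deep (its x, -35 to +35), 120 mm wide (its y, -60 to +60), 50 mm high, plain upright faces, too wide to grip. Origin: centre of the underside, z up. A steel clamp on its +x face; to both sides of it (y beyond 32 mm) that face is bare: it can be pushed there too.
- mouth (a point): Point midway between the tips of the clamp's two upright strap jaws, at x = +92 mm, 26 mm up, axes of the wrist rest. The jaws stand 15 to 37 mm above the table, run from the block's front to x = 95, and stay within 30 mm to each side of the x axis. The gap between them is 46 mm here and narrows evenly to the throat.
- throat (a point): Point midway between the jaws' round noses, x = +65 mm on the wrist rest's axis, 26 mm up; the gap here is 17 mm when shut. A push of 12 to 20 N along the wrist rest's +x spreads the jaws over the post; a pull of about 10 N takes it off again.
- seat (a point): Point in the clamp's pocket behind the throat, x = +53 mm on the wrist rest's axis, 26 mm up. When the post is home against the steel plate at x = 40, its axis passes through this point. Same axes as the wrist rest.
- jaw_left (a joint): Hinge of the jaw on the wrist rest's +y side, pin upright at x = 44, y = +22 mm. 0 rad = shut (its rest position, held there by a spring), grows as the jaw swings outward, at most 0.6; it opens to about 0.2 while the post passes and springs back to 0 behind it.
- jaw_right (a joint): The same for the jaw on the -y side, hinge pin at x = 44, y = -22 mm; also grows outward.
- post: Fixed upright round steel post, 26 mm in diameter, 70 mm high, in a collar 35 mm wide and 5 mm high. Origin: on its axis at the table top. It may be approached from any side that is free.
- post_mid (a point): Point on the post's axis, 26 mm above the table.
- mug: Bystander: loose dark mug standing upright, 133 mm high. Origin: centre of its outline at the table. The round body (100 mm across) is centred 27 mm from the origin towards its own +y, the handle reaches 78 mm from the origin towards its own -y.
- tin: Bystander: loose white-splashed tin standing upright, 101 mm across, 134 mm high. Origin: centre of its underside.
- slip_beaker: Bystander: loose pale beaker standing upright, 70 mm across the rim, 78 mm high. Origin: centre of its underside.
- mould_tall: Fixed tall bagged mould beyond the post, 265 mm high; in the world frame it fills x > 0.678 m, y > -0.189 m.
- film_scrap: Fixed crumpled film on the table to the left of the post, up to 33 mm high; in the world frame it fills x = 0.479 to 0.578 m, y = -0.141 to -0.07 m. The table's front edge runs from x = 0.34 m (at y = -0.2) to x = 0.37 m (at y = -0.5).
There are look-alikes about, which are no part of the job. Of the things that look like the post, the larger one is meant.

How it is judged:
At the end, for the whole second after the job is handed in: The post's axis lies within 5 mm (along and across) of the seat point in the clamp's pocket, both jaws are shut (under 0.07 rad), the wrist rest lies flat on the table (within 5 mm and 0.05 rad) and at rest; mug, tin and beaker stand upright (within 0.2 rad) within 30 mm of where they stood (x of post_mid in the frame of seat between -0.005 and 0.005 m and y of post_mid in the frame of seat between -0.005 and 0.005 m and value of joint each of jaw_left, jaw_right below 0.07 rad and height (world z) of wrist_rest below 0.005 m and angle between wrist_rest's own z axis and vertical below 0.05 rad and linear speed of wrist_rest below 0.01 m/s and distance of each of mug, tin, slip_beaker from where it was at the start of the episode below 0.03 m and angle between each of mug, tin, slip_beaker's own z axis and vertical below 0.2 rad); the robot touches nothing.
It fails at once if the wrist rest is lifted more than 15 mm off the table or tipped by more than 0.25 rad (height (world z) of wrist_rest above 0.015 m or angle between wrist_rest's own z axis and vertical above 0.25 rad).
It fails at once if the mug, the tin or the beaker is moved by more than 30 mm or tipped by more than 0.3 rad (distance of any of mug, tin, slip_beaker from where it was at the start of the episode above 0.03 m or angle between any of mug, tin, slip_beaker's own z axis and vertical above 0.3 rad).
It also fails if it takes over 42 s, if anything falls off the work surface, if the arm or the gripper's body presses on something with over 40 N, if the wrist force passes 120 N, or if a joint passes its speed limit or range.

ROBOT

A 7-joint arm with a two-finger parallel gripper is mounted at the origin on a cart in front of the work surface, level with it; the furniture and walls round the work are solid. World frame = base frame: x ahead of the robot, y to its left, z up, the work surface at z = 0. Lengths are in m, angles in rad, forces in N, time in s.
With the tool pointing down it reaches from about 0.35 to 0.9 m from the base axis. Payload 8.1 kg.
Tool frame: the origin (TCP) lies at the very end of the fingers, on their centre line; the grasp point (between the pads) lies 19 mm behind it; z points along the fingers, y is the line along which they close (so a half turn about z gives the same grasp; the last joint's range is limited). The gripper opens to 92 mm and grips with 3 to 60 N. Pads are 19 mm wide; open, the fingers measure 130 mm over their backs; the gripper's body (75 mm by 190 mm) begins 47 mm behind the grasp point.
Start: joints at [1.228, 0.434, 0.025, 1.573, -0.012, 1.134, -0.075], TCP at [0.148, -0.607, 0.227] pointing down, gripper open.
Joint ranges: [-2.62, 2.62], [-0.44, 2.09], [-1.27, 1.32], [0.08, 2.57], [-1.32, 4.46], [0.12, 2], [-2.74, 2.74]. Speed limits (rad/s): [2.22, 2.22, 3.01, 3.01, 3.14, 3.14, 3.14].

INTERFACE

Orientations are given as a rotation vector (axis times angle).
In Python, from cell import readout, cams, job gives the robot as it stands.
- The arm moves only by the tool drive_tool, never from a script. Its argument "commands" is a list of rows, each a list of 3 entries, a list of its own where there are three numbers: the turn, a rotation vector about the tool's x, y, z in rad, then the shift along the tool's x, y, z in cm, then the gripper's target within -1 to 1 (fully open at 1, half-way at 0, shut at -1). A call has 1 to 20 rows; each row is the pose to reach, as a shift and turn from the pose commanded when the call began, along the tool's axes at that moment; what a row does not reach only later rows make up. A row lasts 1/12 s, in which the tool goes at most 41.7 mm and 7.16 degrees, less where a joint would pass 70% of its speed; a pose out of reach is approached as far as the arm can. A call with a gripper value outside its range is refused whole. The fingers move at their own pace and stop on an object; "newtons" is the grip in N (left out, the last holds). Time passes only in rows, so rows that repeat a pose let the fingers close. It gives the time, the measured TCP pose, the force, the opening and the grip force at its end, in the units of the state.
- readout.observe(): the state, without advancing time (a new reading comes with each control period).
- cams.get_image(name): name is "side" or "top"; returns the picture (400x640x3 uint8, blue, green, red); there is no depth.
- cams.camera_info(name): a dict with "camera_matrix" (3x3 intrinsics, pixels), "R" (3x3) and "t" (3): a world point X has camera coordinates R X + t. Camera axes: x right, y down, z forward; pixel columns grow to the right and rows downward; lengths in m; the calibration is good to about 2 mm. A picture is of the moment at which its call begins. camera_info takes no time and is no camera call.
- job.sign_off(): hands the job in; it is judged then, once.
The state is a dict: "clock": time; "joints": joint angles; "dq": joint speeds; "joint_efforts": joint torques, N m; "position": TCP position; "ee_rot": TCP orientation; "force": force on the tool from outside, world axes, zero at the start; "ft_torque": the same for the moment, N m; "width": opening from 0.0 (shut) to 1.0 (fully open); "gripper_force": force on a finger pad.
Only numpy, scipy, OpenCV 4.12 (cv2) and the standard library are available. Lean on these libraries where they do the work, as an engineer would, in place of code of your own. Each camera call takes 0.05 s, during which the arm holds its last target. There are 200 camera calls.

## Working session

There is one attempt and no reset: what is moved stays moved. The work goes in short steps, Python scripts to look and compute and a tool call to move; the robot and the scene stay as the last step left them, time stands still between calls to the robot, and variables do not carry over. Pictures are saved under pics/ and viewed, at most 10 in all, crops included, and the job is handed in when it is done.

Besides the shell and the picture viewer there is one more tool, called as name(argument=value, ...), one argument or row to a line, values as JSON. drive_tool: Moves the arm, as the interface text tells. Its arguments: {"type":"object","properties":{"commands":{"type":"array"},"newtons":{"type":"number"}},"required":["commands"]}

```bash
mkdir -p pics; python3 - <<'E'
from cell import readout,cams,job
import cv2
for n in("top","side"):
    cv2.imwrite(f"pics/{n}0.png",cams.get_image(n)); i=cams.camera_info(n); print(n,i)
print(readout.observe())
E
```

```text
top {'camera_matrix': array([[410.18539721,   0.        , 319.21626649],
       [  0.        , 410.18539721, 194.56039049],
       [  0.        ,   0.        ,   1.        ]]), 'R': array([[-0.01415605, -0.99962348, -0.02350561],
       [-0.98880327,  0.01748759, -0.14819673],
       [ 0.14855199,  0.02114454, -0.98867852]]), 't': array([-0.3215819 ,  0.60550474,  0.89145854])}
side {'camera_matrix': array([[407.47448869,   0.        , 316.57694502],
       [  0.        , 407.47448869, 193.08237155],
       [  0.        ,   0.        ,   1.        ]]), 'R': array([[ 0.97564507, -0.21816085, -0.02285912],
       [-0.14632364, -0.56963581, -0.80876723],
       [ 0.16341997,  0.79241459, -0.58768447]]), 't': array([-0.64575105, -0.05187151,  1.08819752])}
{'clock': 0.1, 'joints': array([ 1.22840148,  0.4351544 ,  0.02499212,  1.57401878, -0.01160609,
        1.13399065, -0.07509259]), 'dq': array([-3.45950212e-05, -3.01982159e-04, -3.68988453e-04, -2.12138501e-03,
        5.82931682e-04,  1.95651793e-04, -9.48505809e-04]), 'joint_efforts': array([ 4.32082175e-03, -6.69129181e+01,  9.88783725e-01, -3.15145862e+01,
       -6.04972104e-02,  3.73361784e-02,  1.34580586e-05]), 'position': array([ 0.14826898, -0.60668134,  0.22601808]), 'ee_rot': array([-3.11767025e+00, -3.75473253e-01,  4.72522529e-04]), 'force': array([ 0.15024969, -0.44023491, -0.20050824]), 'ft_torque': array([-0.02502423,  0.02107073,  0.01944018]), 'gripper_force': 0.0, 'width': 1.0016593021274047}
```

View pics/top0.png

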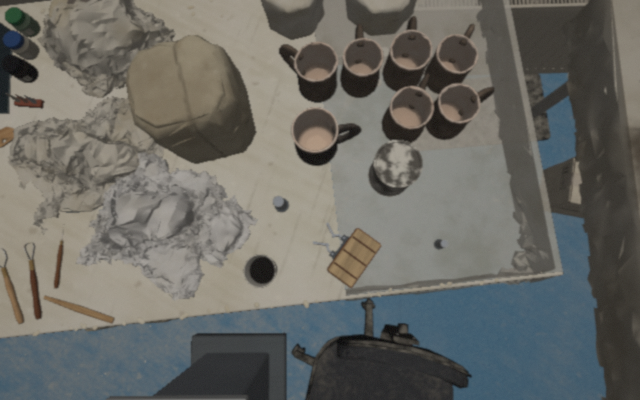

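View pics/side0.png

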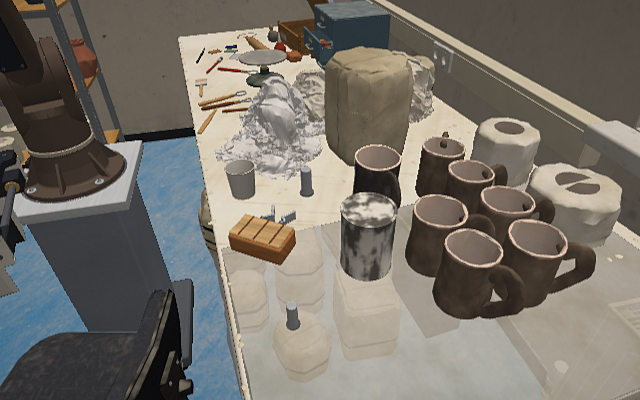

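Top view: the wrist rest is at about (355,258), with its clamp pointing left and up to (325,241). Candidates for the post are the peg at (279,203) and a smaller one at (438,243); I choose (279,203). The beaker is at (261,269), the tin at (398,165) and the mug at (317,135). I'll check these in one close crop.

```bash
cat > h.py <<'E'
import numpy as np,cv2
from cell import readout,cams,job
def ray(n,uv,z):
    i=cams.camera_info(n);K,R,t=i["camera_matrix"],np.array(i["R"]),np.array(i["t"])
    d=R.T@np.linalg.solve(K,[*uv,1]);c=-R.T@t
    return c+d*(z-c[2])/d[2]
def proj(n,X):
    i=cams.camera_info(n);p=i["camera_matrix"]@(np.array(i["R"])@X+i["t"]);return p[:2]/p[2]
E
python3 - <<'E'
from h import *
im=cv2.imread("pics/top0.png")[185:305,240:400]
cv2.imwrite("pics/c0.png",cv2.resize(im,None,fx=5,fy=5,interpolation=cv2.INTER_CUBIC))
for n,uv,z in[("post top",(279,201),.07),("small",(438,242),.04),("rest",(355,257),.05),("beaker",(261,269),.078),("tin",(398,163),.134)]:print(n,ray("top",uv,z).round(3))
E
```

```text
post top [ 0.583 -0.243  0.07 ]
small [ 0.489 -0.594  0.04 ]
rest [ 0.459 -0.408  0.05 ]
beaker [ 0.436 -0.206  0.078]
tin [ 0.649 -0.496  0.134]
```

View pics/c0.png

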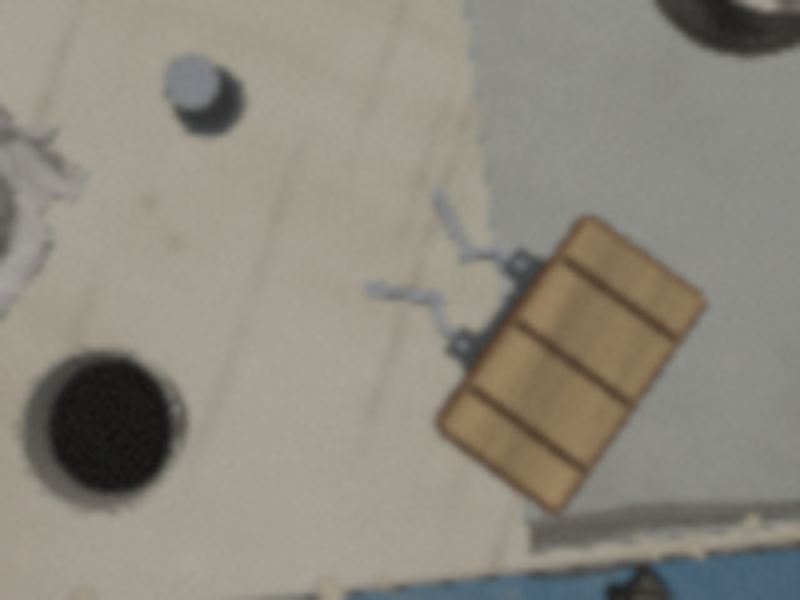

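The crop confirms the larger peg, with its top at crop (193,83). The rest's top corners are at (590,215), (706,305), (557,513) and (440,422), and the open mouth faces up and left.

```bash
python3 - <<'E'
from h import *
f=lambda u,v,z:ray("top",(240+(u+.5)/5-.5,185+(v+.5)/5-.5),z)
A,B,C,D=[f(*p,.05) for p in[(588,213),(708,305),(557,515),(437,422)]]
print([np.linalg.norm(a-b).round(4) for a,b in((A,B),(B,C),(C,D),(D,A))])
c=(A+B+C+D)/4; fx=(A+D-B-C)[:2]; fy=(D+C-A-B)[:2]
y1=np.arctan2(*fx[::-1]);y2=np.arctan2(-fy[0],fy[1]);print("c",c,"yaw",y1,y2)
P=f(193,83,.07);print("post",P)
d=P[:2]-c[:2];print("bearing",np.arctan2(d[1],d[0]),np.linalg.norm(d))
print("tips",f(437,193,.037),f(370,290,.037))
print("mug body",ray("top",(316,128),.133))
# edge of table at given y
for uv in[(345,292),(250,312),(555,272)]:print(ray("top",uv,0))
from scipy.spatial.transform import Rotation as R
print(R.from_rotvec(readout.observe()["ee_rot"]).as_matrix().round(3))
E
```

```text
[np.float64(0.0662), np.float64(0.113), np.float64(0.0655), np.float64(0.1136)]
c [ 0.4585054 -0.4061865  0.05     ] yaw 0.9000468297126529 0.9192816628359528
post [ 0.58281    -0.24120055  0.07      ]
bearing 0.9251065786419036 0.20657200785506344
tips [ 0.53520639 -0.34775041  0.037     ] [ 0.49209198 -0.31692287  0.037     ]
mug body [ 0.72794177 -0.32838423  0.133     ]
[ 0.37977561 -0.38617237  0.        ]
[ 0.33776622 -0.16813152  0.        ]
[ 0.41847383 -0.86547659  0.        ]
[[ 0.971  0.237 -0.   ]
 [ 0.237 -0.971  0.001]
 [-0.    -0.001 -1.   ]]
```

```bash
python3 - <<'E'
from h import *
for uv in((368,300),(300,352)):
  for z in(.1,.0,-.1,-.2,-.3):
    X=ray("top",uv,z);print(uv,X.round(3),proj("side",X).round(0))
E
```

```text
(368, 300) [ 0.372 -0.429  0.1  ] [212. 224.]
(368, 300) [ 0.361 -0.438  0.   ] [216. 267.]
(368, 300) [ 0.351 -0.447 -0.1  ] [219. 305.]
(368, 300) [ 0.34  -0.456 -0.2  ] [222. 338.]
(368, 300) [ 0.33  -0.465 -0.3  ] [224. 368.]
(300, 352) [ 0.271 -0.289  0.1  ] [162. 189.]
(300, 352) [ 0.249 -0.282  0.   ] [163. 226.]
(300, 352) [ 0.227 -0.275 -0.1  ] [164. 257.]
(300, 352) [ 0.205 -0.268 -0.2  ] [165. 285.]
(300, 352) [ 0.183 -0.261 -0.3  ] [165. 310.]
```

drive_tool(
  commands=[
    [[0, 0, -0.1], [4, -1, 0.3], 0],
    [[0, 0, -0.2], [8, -2, 0.6], 0],
    [[0, 0, -0.3], [12, -3.5, 0.9], 0],
    [[0, 0, -0.4], [16, -4.5, 1.2], 0],
    [[0, 0, -0.5], [20, -5.5, 1.6], 0],
    [[0, 0, -0.6], [24, -6.5, 2], 0],
    [[0, 0, -0.65], [27.5, -7.5, 2.3], 0],
    [[0, 0, -0.683], [30.2, -8.4, 2.6], 0],
    [[0, 0, -0.683], [30.2, -8.4, 2.6], 0],
    [[0, 0, -0.683], [30.2, -8.4, 2.6], 0],
    [[0, 0, -0.683], [30.2, -8.4, 2.6], 0],
  ],
)

```text
clock: 1.02
position: [0.421, -0.4543, 0.2003]
ee_rot: [-2.813, -1.397, 0.002]
force: [-0.5, -0.5, 0.0]
width: 0.502
gripper_force: 0.0
```

drive_tool(
  commands=[
    [[0, 0, 0], [0, 0, 4], 0],
    [[0, 0, 0], [0, 0, 8], 0],
    [[0, 0, 0], [0, 0, 12], 0],
    [[0, 0, 0], [0, 0, 15], 0],
    [[0, 0, 0], [0, 0, 17], 0],
    [[0, 0, 0], [0, 0, 18], 0],
    [[0, 0, 0], [0, 0, 18], 0],
    [[0, 0, 0], [0, 0, 18], 0],
  ],
)

```text
clock: 1.68
position: [0.4212, -0.4549, 0.0213]
ee_rot: [2.814, 1.396, -0.001]
force: [0.2, 0.3, -0.1]
width: 0.497
gripper_force: 0.0
```

```bash
python3 - <<'E'
from h import *
print(readout.observe()["position"])
im=cams.get_image("side")[130:330,170:400]
cv2.imwrite("pics/s1.png",cv2.resize(im,None,fx=3,fy=3,interpolation=cv2.INTER_CUBIC))
E
```

```text
[ 0.42122113 -0.45486465  0.02129172]
```

View pics/s1.png

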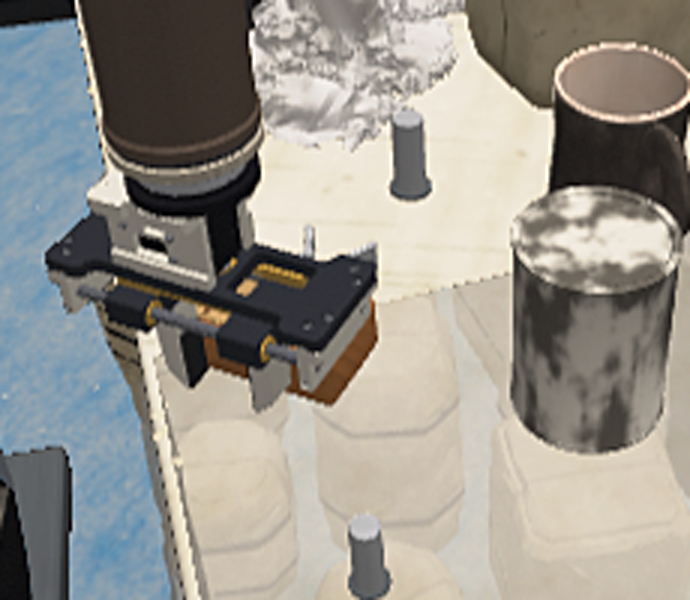

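The side crop shows both fingers standing behind the rest, at about (185,355) and (268,385), with the body clear above it. Next is a slow push, stopping before the post reaches the throat.

drive_tool(
  commands=[
    [[0, 0, 0], [0.6, 0, 0], 0],
    [[0, 0, 0], [1.2, 0, 0], 0],
    [[0, 0, 0], [1.8, 0, 0], 0],
    [[0, 0, 0], [2.4, 0, 0], 0],
    [[0, 0, 0], [3.1, 0, 0], 0],
    [[0, 0, 0], [3.8, 0, 0], 0],
    [[0, 0, 0], [4.5, 0, 0], 0],
    [[0, 0, 0], [5.2, 0, 0], 0],
    [[0, 0, 0], [5.9, 0, 0], 0],
    [[0, 0, 0], [6.6, 0, 0], 0],
    [[0, 0, 0], [7.3, 0, 0], 0],
    [[0, 0, 0], [8, 0, 0], 0],
    [[0, 0, 0], [8.7, 0, 0], 0],
    [[0, 0, 0], [9.4, 0, 0], 0],
    [[0, 0, 0], [10, 0, 0], 0],
    [[0, 0, 0], [10.5, 0, 0], 0],
    [[0, 0, 0], [10.8, 0, 0], 0],
    [[0, 0, 0], [11, 0, 0], 0],
    [[0, 0, 0], [11, 0, 0], 0],
  ],
)

```text
clock: 3.32
position: [0.4884, -0.3678, 0.0222]
ee_rot: [2.811, 1.396, -0.001]
force: [-4.8, -4.5, 5.1]
width: 0.499
gripper_force: 3.2
```

```bash
python3 - <<'E'
from h import *
im=cams.get_image("top")[170:290,230:390]
cv2.imwrite("pics/t2.png",cv2.resize(im,None,fx=5,fy=5,interpolation=cv2.INTER_CUBIC))
E
```

```text
(no output)
```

View pics/t2.png

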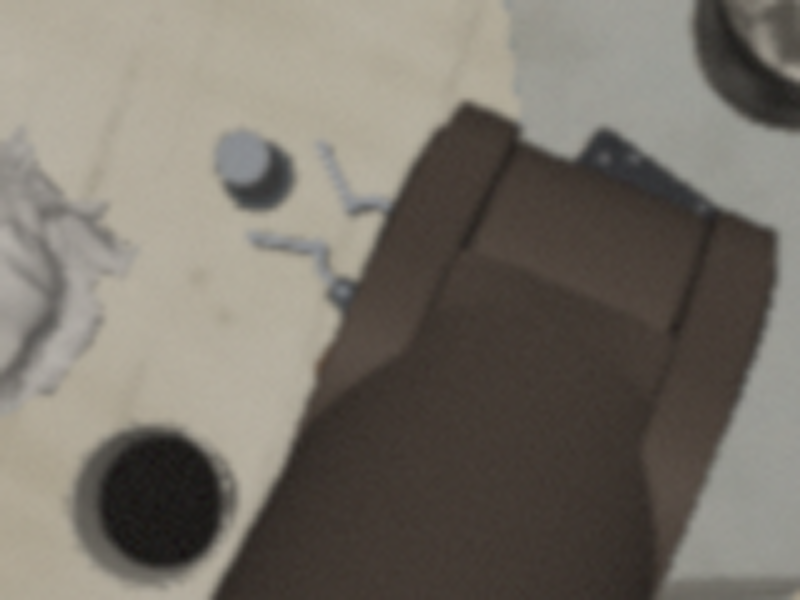

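```bash
python3 - <<'E'
from h import *
f=lambda u,v,z:ray("top",(230+(u+.5)/5-.5,170+(v+.5)/5-.5),z)[:2]
a,b=f(322,147,.037),f(250,237,.037);n1,n2=f(350,207,.037),f(322,247,.037);P=f(243,158,.07)
m=(a+b)/2;n=(n1+n2)/2;ax=m-n;w=a-b
print(a,b,n,P,"yaw",np.arctan2(ax[1],ax[0]),np.arctan2(w[1],w[0])+np.pi/2,np.linalg.norm(w))
for y in(.9,.92,.94):
  u=np.array([np.cos(y),np.sin(y)]);v=np.array([-u[1],u[0]]);print(y,(P-m)@u,(P-m)@v,(P-n)@u,(P-n)@v)
E
```

```text
[ 0.59172545 -0.27332867] [ 0.55102086 -0.24036233] [ 0.55494654 -0.27952043] [ 0.58281    -0.24120055] yaw 0.9438559037736676 0.8900523885807903 0.052379799200826145
0.9 0.019364367396140458 0.0007662625242102837 0.04733719997004878 0.0019938234845992323
0.92 0.019375818880576566 0.00037884774753113245 0.04736760665694574 0.0010467438487976322
0.94 0.01937952029580125 -8.71856319579429e-06 0.047379066932739584 9.924552941291536e-05
```

The post lies within about 1 mm of the clamp axis, about 47 mm short of the throat. I keep pushing straight.

drive_tool(
  commands=[
    [[0, 0, 0], [0.4, 0, 0], 0],
    [[0, 0, 0], [0.9, 0, 0], 0],
    [[0, 0, 0], [1.4, 0, 0], 0],
    [[0, 0, 0], [1.9, 0, 0], 0],
    [[0, 0, 0], [2.4, 0, 0], 0],
    [[0, 0, 0], [2.8, 0, 0], 0],
    [[0, 0, 0], [3.2, 0, 0], 0],
    [[0, 0, 0], [3.5, 0, 0], 0],
    [[0, 0, 0], [3.8, 0, 0], 0],
    [[0, 0, 0], [4.1, 0, 0], 0],
    [[0, 0, 0], [4.4, 0, 0], 0],
    [[0, 0, 0], [4.7, 0, 0], 0],
    [[0, 0, 0], [5, 0, 0], 0],
    [[0, 0, 0], [5.2, 0, 0], 0],
    [[0, 0, 0], [5.4, 0, 0], 0],
    [[0, 0, 0], [5.4, 0, 0], 0],
  ],
)

```text
clock: 4.7
position: [0.5208, -0.3242, 0.022]
ee_rot: [2.811, 1.397, -0.001]
force: [-4.0, -4.0, 5.4]
width: 0.501
gripper_force: 3.1
```

drive_tool(
  commands=[
    [[0, 0, 0], [0.1, 0, 0], 0],
    [[0, 0, 0], [0.2, 0, 0], 0],
    [[0, 0, 0], [0.3, 0, 0], 0],
    [[0, 0, 0], [0.4, 0, 0], 0],
    [[0, 0, 0], [0.5, 0, 0], 0],
    [[0, 0, 0], [0.5, 0, 0], 0],
  ],
)

```text
clock: 5.2
position: [0.5235, -0.3205, 0.022]
ee_rot: [2.812, 1.397, -0.002]
force: [-4.2, -4.4, 5.4]
width: 0.5
gripper_force: 3.3
```

drive_tool(
  commands=[
    [[0, 0, 0], [0.1, 0, 0], 0],
    [[0, 0, 0], [0.2, 0, 0], 0],
    [[0, 0, 0], [0.3, 0, 0], 0],
    [[0, 0, 0], [0.3, 0, 0], 0],
  ],
)

```text
clock: 5.53
position: [0.524, -0.3199, 0.022]
ee_rot: [2.812, 1.394, -0.006]
force: [-7.7, -9.9, 7.4]
width: 0.499
gripper_force: 6.0
```

```bash
python3 - <<'E'
from h import *
im=cams.get_image("top")[170:250,230:350]
cv2.imwrite("pics/t3.png",cv2.resize(im,None,fx=6,fy=6,interpolation=cv2.INTER_CUBIC))
E
```

```text
(no output)
```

View pics/t3.png

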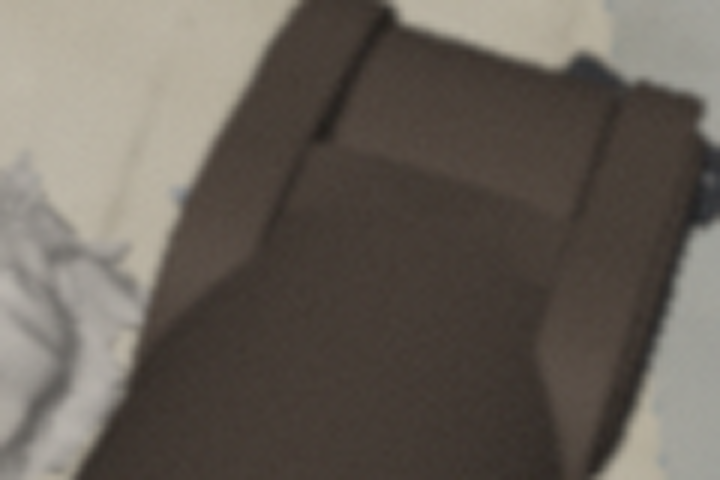

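The arm hides the clamp, but force is rising at exactly the computed home position. A firmer push will show whether it is a hard stop.

drive_tool(
  commands=[
    [[0, 0, 0], [0.1, 0, 0], 0],
    [[0, 0, 0], [0.2, 0, 0], 0],
    [[0, 0, 0], [0.3, 0, 0], 0],
    [[0, 0, 0], [0.4, 0, 0], 0],
    [[0, 0, 0], [0.4, 0, 0], 0],
  ],
)

```text
clock: 6.0
position: [0.5239, -0.3198, 0.022]
ee_rot: [2.812, 1.391, -0.012]
force: [-14.1, -17.0, 10.6]
width: 0.5
gripper_force: 10.8
```

No movement at 24 N, so it is a hard stop. I back off and lift away to look.

drive_tool(
  commands=[
    [[0, 0, 0], [-0.5, 0, 0], 0],
    [[0, 0, 0], [-1.5, 0, 0], 0],
    [[0, 0, 0], [-3, 0, 0], 0],
    [[0, 0, 0], [-5, 0, 0], 0],
    [[0, 0, 0], [-6, 0, 0], 0],
    [[0, 0, 0], [-6, 0, -4], 0],
    [[0, 0, 0], [-6, 0, -8], 0],
    [[0, 0, 0], [-6, 0, -12], 0],
    [[0, 0, 0], [-9, 0, -16], 0],
    [[0, 0, 0], [-13, 0, -18], 0],
    [[0, 0, 0], [-17, 0, -18], 0],
    [[0, 0, 0], [-21, 0, -18], 0],
    [[0, 0, 0], [-25, 0, -18], 0],
    [[0, 0, 0], [-29, 0, -18], 0],
    [[0, 0, 0], [-29, 0, -18], 0],
    [[0, 0, 0], [-29, 0, -18], 0],
  ],
)

```text
clock: 7.33
position: [0.35, -0.5473, 0.2006]
ee_rot: [2.817, 1.39, -0.002]
force: [-0.3, 0.4, -0.6]
width: 0.499
gripper_force: 0.0
```

```bash
python3 - <<'E'
from h import *
im=cams.get_image("top")[170:290,230:390]
cv2.imwrite("pics/t4.png",cv2.resize(im,None,fx=5,fy=5,interpolation=cv2.INTER_CUBIC))
E
```

```text
(no output)
```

View pics/t4.png

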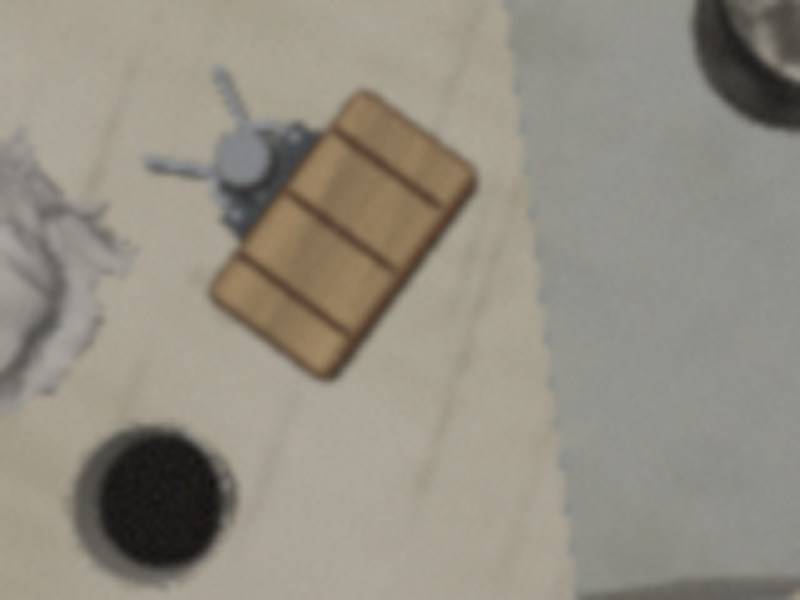

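The post (243,158) sits in the pocket with the jaws behind it, at tips (218,72) and (148,162). The beaker hasn't moved. A quick check on the numbers before handing in.

```bash
python3 - <<'E'
from h import *
f=lambda u,v,z:ray("top",(230+(u+.5)/5-.5,170+(v+.5)/5-.5),z)[:2]
A,B,C,D=[f(*p,.05) for p in[(363,86),(479,180),(332,382),(209,294)]]
c=(A+B+C+D)/4;fx=A+D-B-C;P=f(243,158,.07);y=np.arctan2(fx[1],fx[0])
u=np.array([np.cos(y),np.sin(y)]);v=np.array([-u[1],u[0]])
a,b=f(218,70,.037),f(147,162,.037)
print("yaw",y,"post in rest",(P-c)@u,(P-c)@v,"tip gap",np.linalg.norm(a-b),"tips x",(a-c)@u,(b-c)@u)
E
```

```text
yaw 0.9059046759812994 post in rest 0.05462008525068433 0.0012825447735188124 tip gap 0.053174389330133756 tips x 0.09498321972728975 0.09453246888120138
```

```bash
python3 -c "
from cell import job
print(job.sign_off())"
```

```text
the job is handed in; nothing more can be done
None
```

The wrist rest is clipped onto the post and handed in: the last picture puts the post about 2 mm from the seat point with both jaws shut, the arm is clear, and I saw no sign that the mug, tin or beaker moved.

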